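Release a jar from the ratchet jar clamp

ROBOT

A 6-joint arm with a two-finger parallel gripper is mounted at the origin on the work surface. World frame = base frame: x ahead of the robot, y to its left, z up, the work surface at z = 0. Lengths are in mm, angles in rad, forces in N, time in s.
With the tool pointing down it reaches from about 300 to 775 mm from the base axis. Payload 14.6 kg.
Tool frame: the origin (TCP) lies on the centre line of the jaws, within the pads' length; the fingertips stand manip.tcp_to_tips ahead of it and the grasp point (between the pads) lies 5 mm behind it (manip.tcp_to_tips is the distance from the TCP to the fingertips, in mm); z points along the fingers, y is the direction in which the jaws open and shut (so a half turn about z gives the same grasp; the last joint's range is limited). The gripper opens to 94 mm and grips with 3 to 60 N. Pads are 16 mm wide; open, the fingers measure 119 mm over their backs; the gripper's body (75 mm by 177 mm) begins 78 mm behind the grasp point.
Start: joints at [-1.271, 0.3, 1.521, -0, 1.321, -0.067], TCP at [197.239, -513.406, 219.446] pointing down, gripper open.
Joint ranges: [-3.03, 3.03], [-0.79, 2.21], [0.23, 2.52], [-1.04, 4.18], [0, 3.07], [-2.55, 2.55]. Speed limits (rad/s): [2.22, 2.22, 2.57, 3.14, 3.14, 3.14].

INTERFACE

Orientations are given as [roll, pitch, yaw] about the fixed x, y, z axes, in that order (R = Rz(yaw) Ry(pitch) Rx(roll)).
In Python, from cell import manip, optics, workorder gives the robot as it stands. The module is installed in compiled form; this text tells all that it offers.
- The arm moves only by the tool jog_arm, never from a script. Its argument "deltas" is text: rows parted by semicolons, each of 5 numbers parted by spaces: the shift along the tool's x, y, z in mm, then the turn about the tool's z in rad, then the finger opening in mm, from 0 to 94. In form: tx ty tz twist grip; .... A call has exactly 10 rows; each row is the pose to reach, as a shift and turn from the pose commanded when the call began, along the tool's axes at that moment; what a row does not reach only later rows make up. A row lasts 1/8 s, in which the tool goes at most 62.5 mm and 10.7 degrees, less where a joint would pass 70% of its speed; a pose out of reach is approached as far as the arm can. A call with a gripper value outside its range is refused whole. The fingers move at their own pace and stop on an object; "squeeze" is the grip in N (left out, the last holds). Time passes only in rows, so rows that repeat a pose let the fingers close, or fill a call up. It gives the time, the measured TCP pose, the force and the opening at its end, in the units of the state.
- manip.read_state(): the state, without advancing time (a new reading comes with each control period).
- optics.camera(name): name is "scene" or "top"; returns (picture, depth): 420x560x3 uint8, red, green, blue; 420x560 float32, mm along the optical axis (not along the pixel's ray), 0 where there is no reading.
- optics.get_calibration(name): a dict with "intrinsics" (3x3 intrinsics, pixels), "dist_coeffs" ([k1, k2, p1, p2, k3] as OpenCV has them; the pictures are not rectified), "R" (3x3) and "t" (3): a world point X has camera coordinates R X + t. Camera axes: x right, y down, z forward; pixel columns grow to the right and rows downward; lengths in mm; the calibration is good to about 2 mm. A picture is of the moment at which its call begins. get_calibration takes no time and is no camera call.
- workorder.sign_off(): hands the job in, once; it reports no verdict.
The state is a dict: "clock": time; "joints": joint angles; "qd": joint speeds; "effort": joint torques, N m; "eef_pos": TCP position; "eef_rot": TCP orientation; "wrist_force": force on the tool from outside, world axes, zero at the start; "moment": the same for the moment, N m; "finger_gap": finger opening in mm.
Only numpy, scipy, OpenCV 4.12 (cv2) and the standard library are available. Lean on these libraries where they do the work, as an engineer would, in place of code of your own. Each camera call takes 0.05 s, during which the arm holds its last target.

TASK

A glass jar is held tight in the ratchet clamp on the kitchen counter. Lift the sprung pawl off the ratchet wheel by pressing down carefully on the round thumb pad on the pawl's tail, with no more than about 18 N, and keep it lifted until the sprung jaw has backed off all the way by itself, leaving the jar standing where it is meanwhile. Then take the jar out and stand it upright and wholly on the round cork mat, without dropping it, without forcing any part of the clamp, and without disturbing the other kitchen things.

Things in the scene. Friction and masses are not known exactly. Their poses are not given: they have to be found in the camera images.
- clamp: jar clamp fixed to the counter: wooden base 290 x 116 x 14 mm, aluminium fixed jaw at its +x end, sliding jaw with rubber pad. Origin on the counter (base from x = -175 to 115 mm); z up, x from sliding to fixed jaw. The jar stands on the base at x = 50, y = 0; the jaws are 58 mm high (guide and slide 72), 50 to 64 mm wide in y. Push no part with over 18 N; highest part: the pawl pad, up to 99 mm.
- wheel_hub (a point): centre of the steel ratchet wheel: 64 mm across, 10 mm thick, 16 teeth, standing upright with its axis along clamp y, at clamp x = -75, y = 35, 45 mm above the counter. It is geared to the sliding jaw.
- pawl_pivot (a point): pivot of the dark steel pawl that locks the wheel from above, 72 mm above the counter, axis along clamp y. Its nose points to the wheel (clamp +x), its tail with the round steel thumb pad the other way (clamp -x). Pressing the pad straight down tips the nose up off the wheel; let go, it springs back and locks the jaw wherever it then is.
- pawl_tail (a point): top face of the pawl's tail, right below the centre of the domed thumb pad (28 mm across), 52 mm behind the pivot. The pad's top is 8 to 22 mm above this point (screw-adjusted, differs each time): find it by touch. It yields from about 5 N, the nose clears the teeth 4.5 to 5.5 mm down (at 7 to 9 N), a hard stop follows at 6.8 mm; a push of 10 to 14 N holds it on the stop.
- jaw (a joint): travel of the sliding jaw in m, along clamp -x: 0 clamped on the jar, 0.0316 backed off fully to its end stop. Its own spring and damper back it off in 1 to 2 s once the pawl is held clear.
- jar_center (a point): centre of the clamped glass jar, half-way up: 60 mm in diameter up to 55 mm above its foot, then a shoulder and an aluminium screw cap 53 mm in diameter; 85 mm tall, about 0.2 to 0.5 kg, z along its axis. It is to be gripped across clamp y, where its sides are free.
- jar: the same jar, origin at the centre of its underside.
- mat_top (a point): centre of the top face of the round cork mat lying on the counter, 120 mm in diameter, 6 mm thick, fixed.
- plate: bystander: small white plate, 120 mm across, 13 mm high, lying beside the mat, origin under its centre; leave alone
- spice_jar: bystander: small spice jar with black cap, 44 mm in diameter, 75 mm tall, near the clamp on the robot's side; leave alone
- green_bowl: bystander: green salad bowl, 164 mm across, 90 mm high with its leaves, beyond the clamp; leave alone
- glass_bowl: bystander: glass bowl of potatoes, 164 mm across, 90 mm high, beyond the clamp; leave alone
- carrot: bystander: carrot on the chopping board (240 x 170 x 22 mm) on the left; leave alone
- tomato: bystander: tomato on the chopping board; leave alone
- pepper_mill: bystander: black pepper mill, 54 mm in diameter, 165 mm tall, on the right; leave alone
Things that resemble listed ones, but are neither listed nor needed, are in the scene too. There is more than one size of the part that bears mat_top; the job needs the smallest.

How it is judged:
By the outcome, as a careful person would: the job done as asked, in the order asked, and still so for the second after the job is handed in, with the robot touching nothing.
It also fails if it takes over 61 s, if anything falls off the work surface, if the arm or the gripper's body presses on something with over 40 N, if the wrist force passes 120 N, or if a joint passes its speed limit or range.

## Working session

There is one attempt and no reset: what is moved stays moved. The work goes in short steps, Python scripts to look and compute and a tool call to move; the robot and the scene stay as the last step left them, time stands still between calls to the robot, and variables do not carry over. Pictures are saved under pics/ and viewed, and the job is handed in when it is done.

Besides the shell and the picture viewer there is one more tool, called after "Request:" as name(argument=value, ...) on one line, values as JSON. jog_arm: Moves the arm, as the interface text tells. Its arguments: {"type":"object","properties":{"deltas":{"type":"string"},"squeeze":{"type":"number"}},"required":["deltas"]}

```bash
mkdir -p pics; cat > h.py <<'E'
import numpy as np, cv2
from cell import manip, optics, workorder
E
python3 - <<'E'
from h import *
print(manip.tcp_to_tips, manip.read_state())
for n in ("scene","top"):
    p,d=optics.camera(n); c=optics.get_calibration(n)
    cv2.imwrite(f"pics/{n}0.png",p[:,:,::-1]); np.savez(f"{n}0.npz",p=p,d=d)
    print(n,c, (d>0).mean())
E
```

```text
14.0 {'clock': 0.0, 'joints': array([-1.27059411e+00,  3.00473811e-01,  1.52159983e+00,  1.73049332e-05,
        1.32071316e+00, -6.66086542e-02]), 'qd': array([-1.76970001e-03, -1.01703836e-05, -7.85173651e-04, -1.17562723e-04,
        1.25903422e-03,  7.83012985e-04]), 'effort': array([ 1.34010730e-03, -5.31801724e+01, -3.52733302e+01,  7.09013594e-02,
        2.43357383e-02, -5.32563092e-05]), 'eef_pos': array([ 197.17262945, -513.166214  ,  218.87690861]), 'eef_rot': array([-3.14040227e+00, -9.62061493e-05,  3.66806520e-01]), 'wrist_force': array([ 0.40395595, -0.82556664, -0.65251411]), 'moment': array([ 0.02001318,  0.01791472, -0.0158292 ]), 'finger_gap': 93.87387323257674}
scene {'intrinsics': array([[541.950021  ,   0.        , 277.09771738],
       [  0.        , 541.950021  , 209.71039577],
       [  0.        ,   0.        ,   1.        ]]), 'dist_coeffs': array([-0.04261629,  0.        ,  0.        ,  0.        ,  0.        ]), 'R': array([[-0.39615073,  0.9180833 , -0.0136987 ],
       [ 0.77195404,  0.32494424, -0.54634989],
       [-0.49714339, -0.22701167, -0.83744501]]), 't': array([ 199.14068802, -349.56156019, 1822.18125046])} 0.9958248299319727
top {'intrinsics': array([[406.41210865,   0.        , 283.09674909],
       [  0.        , 406.41210865, 212.43968358],
       [  0.        ,   0.        ,   1.        ]]), 'dist_coeffs': array([0.03458297, 0.        , 0.        , 0.        , 0.        ]), 'R': array([[-0.02811228, -0.99945077,  0.01754577],
       [-0.98093202,  0.02420604, -0.19283786],
       [ 0.19230724, -0.02263232, -0.98107375]]), 't': array([  24.06439497,  528.44267808, 1049.54253233])} 0.9960799319727891
```

View pics/scene0.png

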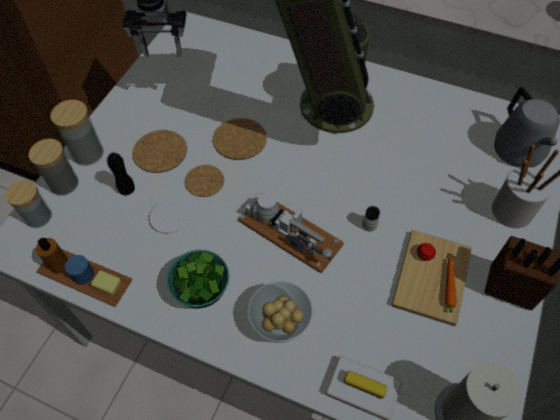

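View pics/top0.png

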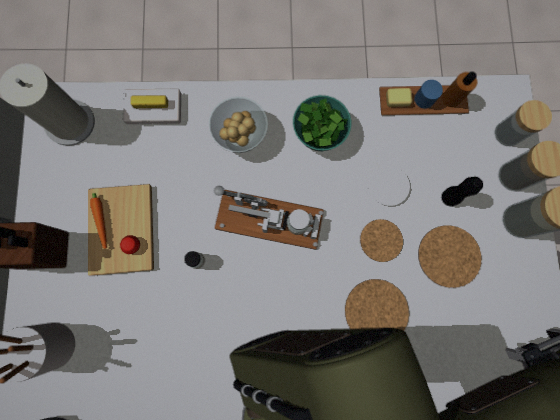

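The scene view shows the clamp at about (290,230) with the jar's cap at (267,203). In the top view the clamp is at (270,220), the jar's cap at (300,221) and the thumb pad at about (219,190).

- **Mat candidates (top view):** (382,240) smallest, (450,256) and (377,310) larger. I choose (382,240), which is (204,180) in the scene view.
- **Jar candidates (top view):** the clamped jar (300,221), the spice jar (194,260) and the canisters on the right. I choose the clamped one.

Next I check these in close crops.

```bash
cat >> h.py <<'E'
C={n:optics.get_calibration(n) for n in("scene","top")}
def ray(n,uv):
    c=C[n]; q=cv2.undistortPoints(np.array(uv,float).reshape(-1,1,2),c["intrinsics"],c["dist_coeffs"]).reshape(-1,2)
    q=np.c_[q,np.ones(len(q))]
    return -c["R"].T@c["t"], q@c["R"]      # origin, dirs (cam z=1)
def onplane(n,uv,z):
    o,d=ray(n,uv); return o+d*((z-o[2])/d[:,2])[:,None]
def bydepth(n,uv,D):
    o,d=ray(n,uv); return o+d*np.asarray(D,float).reshape(-1,1)
def tri(uvs,uvt):
    out=[]
    for a,b in zip(np.reshape(uvs,(-1,2)),np.reshape(uvt,(-1,2))):
        o1,d1=ray("scene",a);o2,d2=ray("top",b);d1=d1[0];d2=d2[0]
        s=np.linalg.lstsq(np.c_[d1,-d2],o2-o1,rcond=None)[0]
        p,q=o1+s[0]*d1,o2+s[1]*d2; out.append(np.r_[(p+q)/2,np.linalg.norm(p-q)])
    return np.array(out)
def cloud(n,p,d):
    v,u=np.mgrid[:420,:560]; return bydepth(n,np.c_[u.ravel(),v.ravel()],d.ravel()).reshape(420,560,3)
def crop(img,r0,r1,c0,c1,k,name):
    x=cv2.resize(img[r0:r1,c0:c1],None,fx=k,fy=k,interpolation=cv2.INTER_CUBIC)
    x=np.clip(x.astype(float)*1.3,0,255).astype(np.uint8)
    cv2.imwrite(name,x[:,:,::-1])
E
python3 - <<'E'
from h import *
s=np.load("scene0.npz");t=np.load("top0.npz")
crop(s["p"],180,280,230,350,6,"pics/sc.png")
crop(t["p"],175,260,205,335,6,"pics/tc.png")
# smallest mat
for n,f,(u,v) in(("scene",s,(204,180)),("top",t,(382,240))):
    hsv=cv2.cvtColor(f["p"],cv2.COLOR_RGB2HSV)
    m=((hsv[...,1]>80)&(hsv[...,0]<25)).astype(np.uint8)
    m=cv2.morphologyEx(m,cv2.MORPH_CLOSE,np.ones((3,3)))
    k,l,st,ce=cv2.connectedComponentsWithStats(m)
    i=l[v,u]; print(n,st[i],ce[i],onplane(n,[ce[i]],6),)
    cl=cloud(n,f["p"],f["d"]); print(np.median(cl[l==i],0), np.ptp(np.array([onplane(n,[(x,y)],6)[0] for y,x in np.argwhere(l==i)]),axis=0))
    np.save(n+"mat.npy",ce[i])
print(tri(np.load("scenemat.npy"),np.load("topmat.npy")))
E
```

```text
scene [185 165  38  32 923] [203.88407367 180.35969664] [[ 452.55296286 -264.89588037    6.        ]]
[ 454.34863925 -263.07918558    9.28519356] [116.4903603  116.23456587   0.        ]
top [ 360  220   43   42 1396] [381.21203438 240.21203438] [[ 452.0548307  -262.46828651    6.        ]]
[ 451.71178861 -262.108263      5.74985033] [115.42366078 117.46281606   0.        ]
[[ 452.40028763 -263.68311112    5.90956402    2.37826458]]
```

View pics/sc.png

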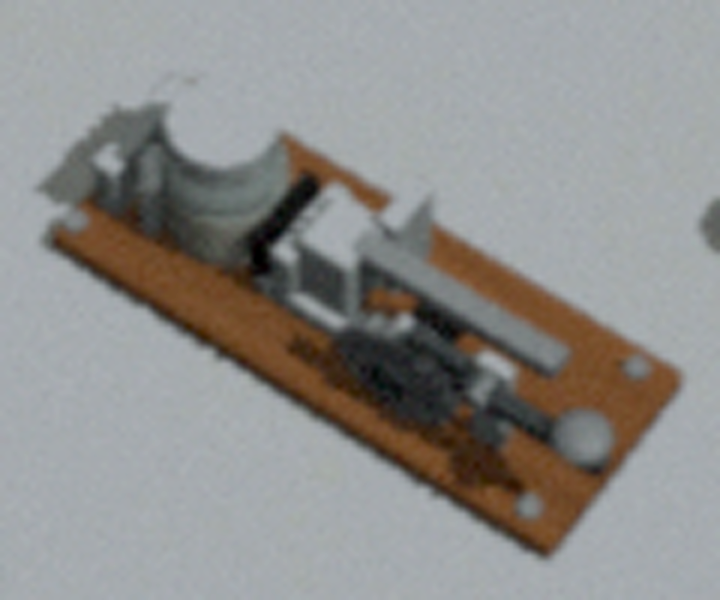

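View pics/tc.png

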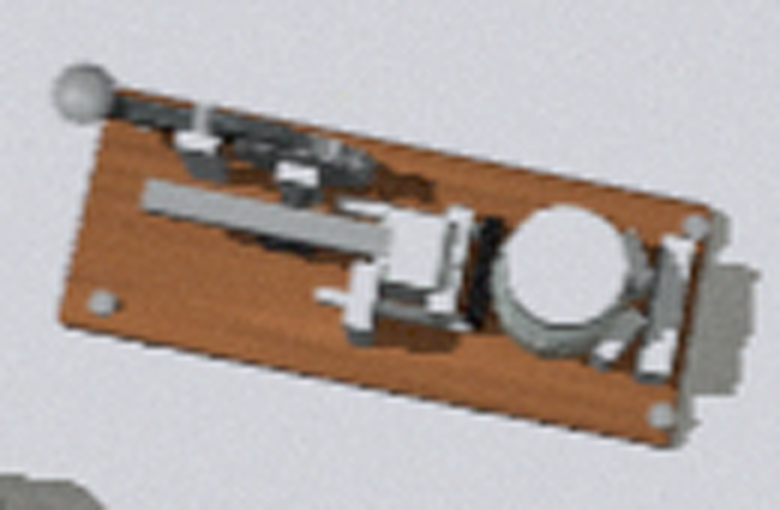

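The crops confirm the clamp. The pad is at scene (326.8,252.4) and top (218.5,190.1), and the jar's cap is at scene ~(267,200) and top ~(299,218). The mat triangulates to z=5.9. Next I measure the cap, pad and base.

```bash
python3 - <<'E'
from h import *
s=np.load("scene0.npz");t=np.load("top0.npz")
print("pad",tri([(326.8,252.4)],[(218.5,190.1)]))
capc={}
for n,f,r in(("scene",s,(180,280,230,350)),("top",t,(175,260,205,335))):
    cl=cloud(n,f["p"],f["d"]); z=cl[...,2]
    sub=np.zeros(z.shape,bool); sub[r[0]:r[1],r[2]:r[3]]=1
    m=sub&(z>85)
    k,l,st,ce=cv2.connectedComponentsWithStats(m.astype(np.uint8))
    for i in range(1,k):
        if st[i,4]>15: print(n,st[i],ce[i],np.median(cl[l==i],0),np.ptp(cl[l==i],axis=0), np.percentile(cl[l==i][:,2],[5,95]))
    # base
    hsv=cv2.cvtColor(f["p"],cv2.COLOR_RGB2HSV)
    b=(sub&(hsv[...,1]>100)&(hsv[...,0]<20)).astype(np.uint8)
    b=cv2.morphologyEx(b,cv2.MORPH_OPEN,np.ones((2,2)))
    pts=np.argwhere(b)[:,::-1]
    P=onplane(n,pts,14)[:,:2]
    rr=cv2.minAreaRect(P.astype(np.float32)); print(n,rr,np.median(z[b>0]))
    print(cv2.boxPoints(rr))
    # heightmap picture
E
```

```text
pad [[585.51464631 178.898313    89.66346617   0.63125853]]
scene [258 192  19  19 290] [267.04482759 200.81034483] [505.33596898 -28.2575406  101.70968348] [ 780.87414812  399.67556515 1252.43322329] [ 89.2069149 106.4269937]
scene [298 233  11   9  41] [302.82926829 237.36585366] [568.53255046 103.64329812  89.97452089] [17.50293575 30.60833618 12.12615365] [86.14363875 95.02926616]
scene [322 248  11   9  76] [327.15789474 252.11842105] [586.50382097 179.36102417  93.20080472] [28.42025201 26.5814102  13.09470022] [87.78212749 97.69918304]
scene ((523.4860229492188, 51.505638122558594), (287.0151062011719, 114.51810455322266), 77.38661193847656) 16.513260307708833
[[ 436.27097   -76.034744]
 [ 548.0252   -101.042206]
 [ 610.70105   179.04602 ]
 [ 498.94684   204.05348 ]]
top [214 186  11  10  76] [218.90789474 190.10526316] [585.25994108 177.73977899  90.4341512 ] [ 280.0904307   156.38458095 1045.45274892] [86.82562195 93.28480381]
top [241 194  13   5  38] [247.23684211 195.78947368] [568.309645   104.74808015  88.12498887] [12.09670036 31.41818744  5.43629029] [85.72524557 90.28510381]
top [289 209  21  21 336] [299.25595238 219.05357143] [501.08566148 -29.87732635  98.56521157] [ 210.59168848   90.77564238 1043.78220025] [ 94.87721096 101.92896259]
top ((516.4735107421875, 46.37397766113281), (285.8370361328125, 113.7961654663086), 77.1329345703125) 13.925055892860428
[[ 429.1777   -80.28514]
 [ 540.1164  -105.62639]
 [ 603.7693   173.0331 ]
 [ 492.83063  198.37434]]
```

```bash
python3 - <<'E'
from h import *
print("cap",tri([(267.04,200.81)],[(299.26,219.05)]), onplane("scene",[(267.04,200.81)],99),onplane("top",[(299.26,219.05)],99))
print("pad",tri([(327.0,252.3)],[(218.7,190.1)]))
yaw=np.deg2rad(-102.75); a=np.array([np.cos(yaw),np.sin(yaw)]); b=np.array([-a[1],a[0]])
J=tri([(267.04,200.81)],[(299.26,219.05)])[0][:2]
for n,u in(("pad",(585.5,178.9)),("basetop",(516.5,46.4)),("basescene",(523.5,51.5))):
    d=np.array(u)-J; print(n,50+d@a,d@b)
# hub-axis screws: base screw heads
print("screws", onplane("top",[((100+.5)/6+204.5,(302+.5)/6+174.5),((696.5)/6+204.5,226.5/6+174.5),((662.5)/6+204.5,416.5/6+174.5)],16))
print("screws s", onplane("scene",[((530.5)/6+229.5,(505.5)/6+179.5),((636.5)/6+229.5,(367.5)/6+179.5),((75.5)/6+229.5,(220.5)/6+179.5)],16))
for n in("spice",):
    pass
print("spice",onplane("top",[(194,260)],75), "plate",onplane("top",[(391,188)],10),onplane("scene",[(167,217)],10))
print("mill",onplane("top",[(452,195)],60))
E
```

```text
cap [[501.48713134 -29.82535578  96.1872578    0.81311729]] [[503.10376204 -28.57814064  99.        ]] [[501.11132722 -30.0375714   99.        ]]
pad [[5.85301782e+02 1.78827876e+02 8.98385435e+01 3.71695909e-01]]
pad -172.1200974785603 35.87615562443405
basetop -27.659116994698792 -2.180054350304413
basescene -34.1782448744427 3.521784974645519
screws [[504.81372167 181.58663261  16.        ]
 [533.74935315 -95.70860835  16.        ]
 [445.20772924 -75.95817174  16.        ]]
screws s [[588.60987795 158.82060872  16.        ]
 [501.7759628  178.48829512  16.        ]
 [530.03626396 -98.29736057  16.        ]]
spice [[405.17412324 243.46751121  75.        ]] plate [[ 600.38675936 -300.53011546   10.        ]] [[ 614.23753039 -301.25460229   10.        ]]
mill [[ 564.07296423 -449.28273229   60.        ]]
```

Measurements agree with the text:

| Quantity | Measured | Expected |
|---|---|---|
| Clamp yaw | ≈ -102.8° | not given |
| Jar centre | (501.5, -29.7) | not given |
| Jar top height | 96–99 mm | 99 mm |
| Pad centre | (585.4, 178.9), top ~90–93 mm | up to 99 mm |
| Pad offset along clamp y | 35.9 mm | 35 mm |
| Mat centre | (452.3, -263.3), z 6 | z 6 |

First I travel to above the pad with the fingers closed.

Request:
jog_arm(deltas="46 -38 0 -0.1 0; 92 -76 0 -0.2 0; 138 -114 0 -0.3 0; 183 -152 0 -0.4 0; 229 -190 0 -0.5 0; 275 -228 0 -0.6 0; 321 -266 0 -0.7 0; 366 -304 0 -0.8 0; 412 -342 0 -0.9 0; 458 -380 0 -0.98 0", squeeze=20)

```text
clock: 1.35
eef_pos: [489.1, 7.5, 219.4]
eef_rot: [3.142, 0.0, 1.35]
wrist_force: [0.6, -0.5, 0.7]
finger_gap: 0.8
```

```bash
cat >> h.py <<'E'
YAW=np.deg2rad(77.2)
def go(x,y,z,yaw=YAW):
    s=manip.read_state(); e=s["eef_rot"]; p=s["eef_pos"]
    from scipy.spatial.transform import Rotation as Ro
    R=Ro.from_euler("xyz",e).as_matrix()
    d=R.T@(np.array([x,y,z])-p)
    print("t",round(s["clock"],2),"pos",p.round(1),"rot",e.round(4),"F",s["wrist_force"].round(2),"gap",round(s["finger_gap"],1))
    print("delta tool",d.round(1),"twist",round(float(-((yaw-e[2]+np.pi)%(2*np.pi)-np.pi)),3))
E
python3 -c "
from h import *
go(585.4,178.9,135)"
```

```text
t 1.35 pos [489.1   7.5 219.4] rot [3.1416e+00 1.0000e-04 1.3499e+00] F [ 0.61 -0.55  0.67] gap 0.8
delta tool [188.3  56.4  84.4] twist 0.003
```

Request:
jog_arm(deltas="47 14 0 0 0; 94 28 0 0 0; 141 42 0 0 0; 188 56 0 0 0; 188 56 0 0 0; 188 56 30 0 0; 188 56 60 0 0; 188 56 84 0 0; 188 56 84 0 0; 188 56 84 0 0")

```text
clock: 2.6
eef_pos: [585.2, 176.1, 136.7]
eef_rot: [3.14, -0.001, 1.346]
wrist_force: [0.1, -0.0, 1.0]
finger_gap: 0.4
```

```bash
python3 - <<'E'
from h import *
go(585.4,178.9,115)
p,d=optics.camera("top"); crop(p,150,250,180,310,6,"pics/t1.png")
p,d=optics.camera("scene"); crop(p,200,280,270,370,7,"pics/s1.png")
E
```

```text
t 2.6 pos [585.2 176.1 136.7] rot [ 3.1404e+00 -5.0000e-04  1.3464e+00] F [ 0.06 -0.04  1.04] gap 0.4
delta tool [ 2.8 -0.4 21.7] twist -0.001
```

View pics/s1.png

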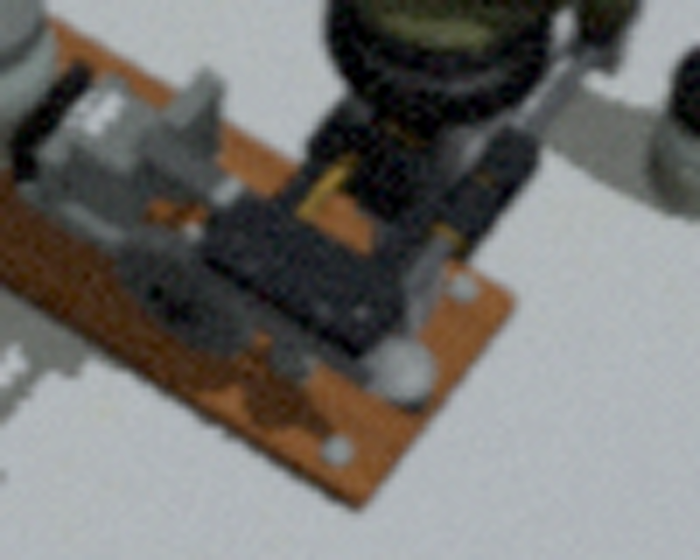

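The picture shows the closed fingertips just above the pad (crop about (415,340)). I descend toward touch.

Request:
jog_arm(deltas="1 0 5 0 0; 2 0 10 0 0; 2 0 15 0 0; 2 0 19 0 0; 2 0 20 0 0; 2 0 20 0 0; 2 0 20 0 0; 2 0 20 0 0; 2 0 20 0 0; 2 0 20 0 0")

```text
clock: 3.95
eef_pos: [585.3, 178.4, 115.5]
eef_rot: [3.142, -0.0, 1.347]
wrist_force: [-0.4, 0.7, 0.6]
finger_gap: 0.4
```

```bash
python3 - <<'E'
from h import *
go(585.4,178.9,115)
p,d=optics.camera("top"); crop(p,150,250,180,310,6,"pics/t2.png")
p,d=optics.camera("scene"); crop(p,200,280,270,370,7,"pics/s2.png")
E
```

```text
t 3.95 pos [585.3 178.4 115.5] rot [ 3.1415 -0.      1.3468] F [-0.45  0.73  0.62] gap 0.4
delta tool [ 0.5 -0.   0.5] twist -0.001
```

View pics/s2.png

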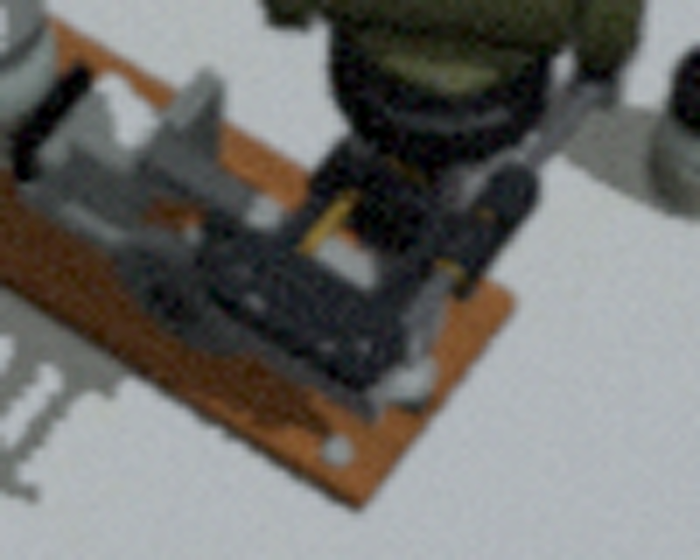

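View pics/t2.png

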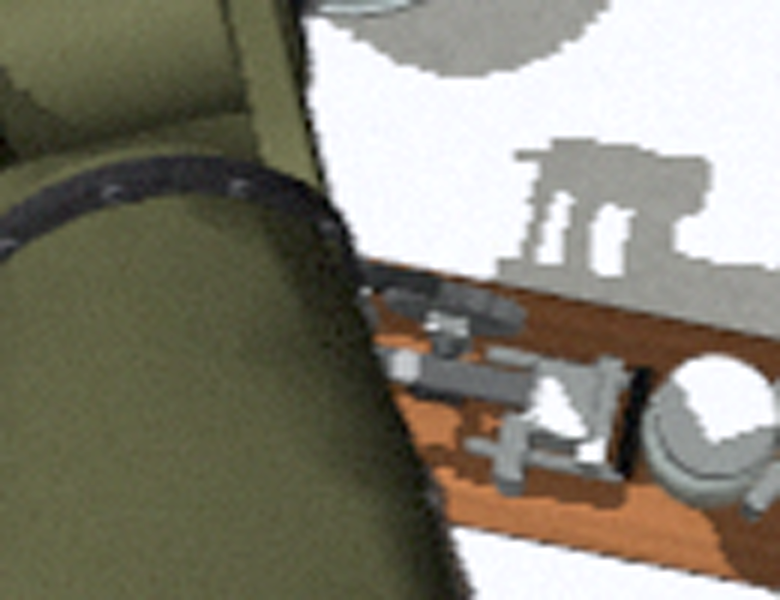

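```bash
python3 - <<'E'
from h import *
c=C["scene"]
p=np.array([[585.3,178.4,z] for z in (101.5,115.5,190)]+[[585.3,178.4,90.]])
uv=cv2.projectPoints(p,cv2.Rodrigues(c["R"])[0],c["t"],c["intrinsics"],c["dist_coeffs"])[0].reshape(-1,2)
print(uv,(uv-[270,200])*7)
E
```

```text
[[327.05999752 250.08218376]
 [327.40694533 247.45072422]
 [329.3542918  232.66490559]
 [326.77924278 252.21096635]] [[399.41998266 350.57528635]
 [401.84861731 332.15506957]
 [415.4800426  228.65433915]
 [397.45469945 365.47676445]]
```

Request:
jog_arm(deltas="0 0 0.5 0 0; 0 0 1 0 0; 0 0 1.5 0 0; 0 0 2 0 0; 0 0 2.5 0 0; 0 0 3 0 0; 0 0 3.5 0 0; 0 0 4 0 0; 0 0 4.5 0 0; 0 0 5 0 0")

```text
clock: 5.3
eef_pos: [585.3, 178.4, 110.4]
eef_rot: [3.142, -0.0, 1.347]
wrist_force: [-0.0, 0.0, -0.7]
finger_gap: 0.9
```

Request:
jog_arm(deltas="0 0 0.5 0 0; 0 0 1 0 0; 0 0 1.5 0 0; 0 0 2 0 0; 0 0 2.5 0 0; 0 0 3 0 0; 0 0 3.5 0 0; 0 0 4 0 0; 0 0 4 0 0; 0 0 4 0 0")

```text
clock: 6.55
eef_pos: [585.3, 178.4, 106.5]
eef_rot: [3.141, -0.0, 1.347]
wrist_force: [0.5, 0.5, 0.5]
finger_gap: 0.5
```

Request:
jog_arm(deltas="0 0 0.4 0 0; 0 0 0.8 0 0; 0 0 1.2 0 0; 0 0 1.6 0 0; 0 0 2 0 0; 0 0 2.4 0 0; 0 0 2.8 0 0; 0 0 3 0 0; 0 0 3 0 0; 0 0 3 0 0")

```text
clock: 7.8
eef_pos: [585.6, 178.8, 104.1]
eef_rot: [3.141, -0.001, 1.347]
wrist_force: [-1.5, 1.5, 5.2]
finger_gap: 0.3
```

Contact: pad top is about 90 mm. I press on in small steps.

Request:
jog_arm(deltas="0 0 0.5 0 0; 0 0 1 0 0; 0 0 1.5 0 0; 0 0 2 0 0; 0 0 2.5 0 0; 0 0 3 0 0; 0 0 3.5 0 0; 0 0 3.5 0 0; 0 0 3.5 0 0; 0 0 3.5 0 0")

```text
clock: 9.05
eef_pos: [585.8, 179.2, 100.9]
eef_rot: [3.14, -0.002, 1.347]
wrist_force: [-0.3, 4.3, 6.6]
finger_gap: 0.5
```

Request:
jog_arm(deltas="0.2 0 0.3 0 0; 0.4 0 0.6 0 0; 0.6 0 0.9 0 0; 0.8 0 1.2 0 0; 1 0 1.5 0 0; 1.2 0 1.8 0 0; 1.4 0 2.1 0 0; 1.5 0 2.4 0 0; 1.6 0 2.6 0 0; 1.6 0 2.6 0 0")

```text
clock: 10.3
eef_pos: [586.1, 180.0, 98.6]
eef_rot: [3.14, -0.001, 1.347]
wrist_force: [-2.3, -0.3, 11.9]
finger_gap: 0.2
```

Request:
jog_arm(deltas="0 0 0 0 0; 0 0 0.2 0 0; 0 0 0.3 0 0; 0 0 0.3 0 0; 0 0 0.3 0 0; 0 0 0.3 0 0; 0 0 0.3 0 0; 0 0 0.3 0 0; 0 0 0.3 0 0; 0 0 0.3 0 0")

```text
clock: 11.55
eef_pos: [586.1, 180.1, 98.5]
eef_rot: [3.14, -0.001, 1.347]
wrist_force: [-3.7, -0.2, 13.6]
finger_gap: 0.9
```

```bash
python3 - <<'E'
from h import *
go(585.4,178.9,115)
p,d=optics.camera("top"); crop(p,175,260,205,335,6,"pics/t3.png")
p,d=optics.camera("scene"); crop(p,180,280,230,350,6,"pics/s3.png")
go(585.4,178.9,115)
E
```

```text
t 11.55 pos [586.1 180.1  98.5] rot [ 3.1399e+00 -8.0000e-04  1.3468e+00] F [-3.66 -0.16 13.57] gap 0.9
delta tool [ -1.3  -0.4 -16.5] twist -0.001
t 11.65 pos [586.1 180.1  98.5] rot [ 3.1400e+00 -8.0000e-04  1.3468e+00] F [-3.78 -0.56 13.83] gap 0.4
delta tool [ -1.3  -0.4 -16.5] twist -0.001
```

View pics/t3.png

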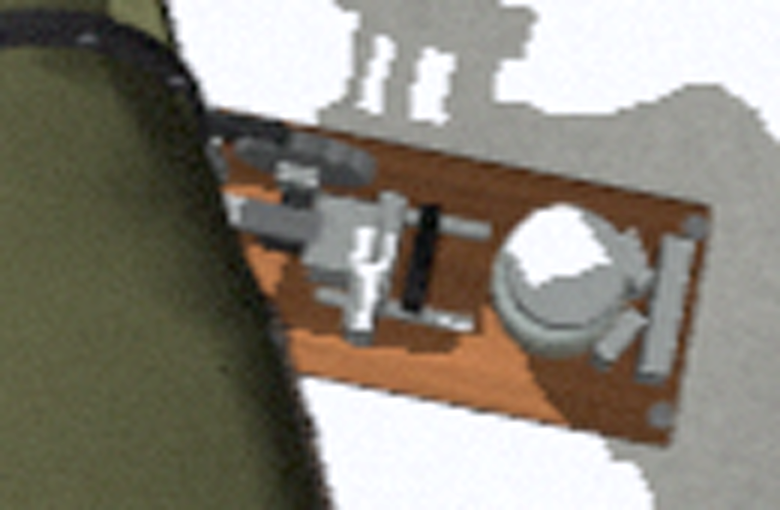

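View pics/s3.png

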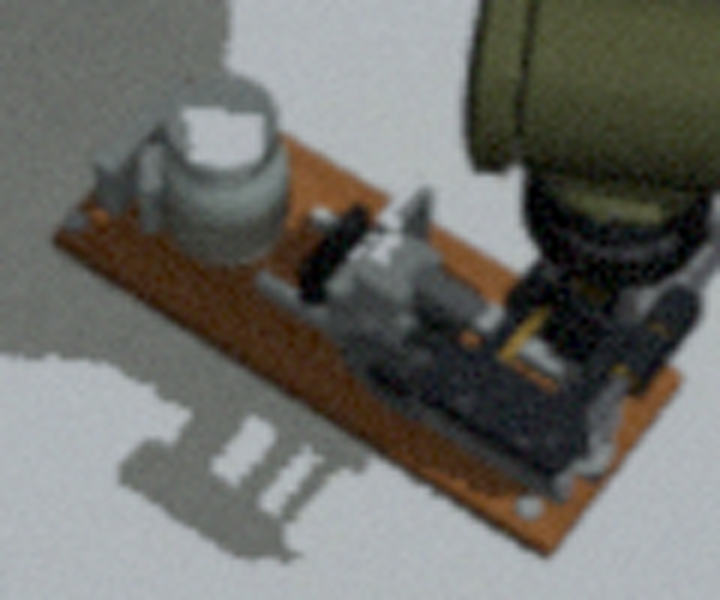

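The jaw is backing off: its black pad moved from top crop x≈490 to 427, about 26 mm. The jar has not moved. I hold another 1.25 s at 14 N.

Request:
jog_arm(deltas="0 0 0 0 0; 0 0 0 0 0; 0 0 0 0 0; 0 0 0 0 0; 0 0 0 0 0; 0 0 0 0 0; 0 0 0 0 0; 0 0 0 0 0; 0 0 0 0 0; 0 0 0 0 0")

```text
clock: 12.9
eef_pos: [586.1, 180.1, 98.5]
eef_rot: [3.14, -0.001, 1.347]
wrist_force: [-3.3, -0.8, 13.4]
finger_gap: 0.5
```

```bash
python3 - <<'E'
from h import *
p,d=optics.camera("top"); crop(p,175,260,205,335,6,"pics/t4.png")
print(manip.read_state()["wrist_force"])
E
```

```text
[-5.9776477  -1.96726829 13.46422433]
```

View pics/t4.png

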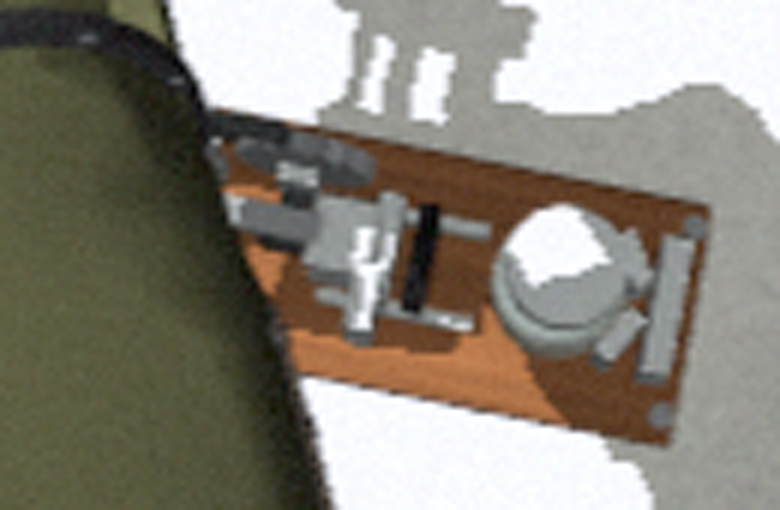

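Jaw travel is about 30 mm measured in the picture, it is stationary between two views, and that matches the end stop (31.6 mm). I release by going straight up.

Request:
jog_arm(deltas="0 0 -2 0 0; -1 0 -5 0 0; -1 0 -9 0 0; -1 0 -16 0 0; -1 0 -30 0 0; -1 0 -50 0 0; -1 0 -70 0 0; -1 0 -85 0 40; -1 0 -85 0 94; -1 0 -85 0 94")

```text
clock: 14.2
eef_pos: [585.2, 178.9, 181.3]
eef_rot: [-3.141, 0.0, 1.347]
wrist_force: [0.3, 0.5, -1.7]
finger_gap: 27.1
```

```bash
python3 -c "
from h import *
go(501.5,-29.7,180)"
```

```text
t 14.2 pos [585.2 178.9 181.3] rot [-3.1407e+00  5.0000e-04  1.3468e+00] F [ 0.34  0.47 -1.7 ] gap 27.1
delta tool [-222.   -35.2    1.5] twist -0.001
```

Request:
jog_arm(deltas="-45 -7 0 0 94; -90 -14 0 0 94; -135 -21 0 0 94; -180 -28 0 0 94; -222 -35 0 0 94; -222 -35 0 0 94; -222 -35 0 0 94; -222 -35 0 0 94; -222 -35 20 0 94; -222 -35 30 0 94")

```text
clock: 15.45
eef_pos: [501.8, -29.0, 151.0]
eef_rot: [-3.14, 0.0, 1.348]
wrist_force: [1.2, -0.8, -0.3]
finger_gap: 94.2
```

```bash
python3 - <<'E'
from h import *
go(501.6,-29.6,55)
p,d=optics.camera("scene"); crop(p,150,280,200,340,5,"pics/s5.png")
p,d=optics.camera("top"); crop(p,160,270,200,340,5,"pics/t5.png")
E
```

```text
t 15.45 pos [501.8 -29.  151. ] rot [-3.1402e+00  1.0000e-04  1.3479e+00] F [ 1.19 -0.8  -0.31] gap 94.2
delta tool [-0.7  0.  96. ] twist 0.001
```

View pics/s5.png

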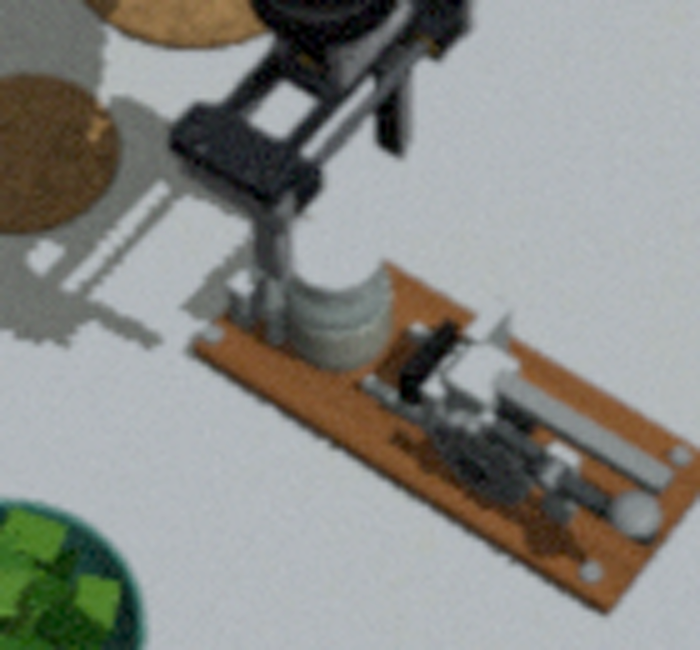

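The jaw stayed open and the fingers straddle the jar. I descend.

Request:
jog_arm(deltas="-0.5 0 20 0 94; -0.5 0 40 0 94; -0.5 0 60 0 94; -0.5 0 75 0 94; -0.5 0 88 0 94; -0.5 0 98 0 94; -0.5 0 105 0 94; -0.5 0 109 0 94; -0.5 0 109 0 94; -0.5 0 109 0 94")

```text
clock: 16.8
eef_pos: [502.1, -30.2, 43.4]
eef_rot: [3.141, -0.0, 1.347]
wrist_force: [0.0, -0.3, -0.4]
finger_gap: 94.0
```

Request:
jog_arm(deltas="0 0 0 0 75; 0 0 0 0 66; 0 0 0 0 62; 0 0 0 0 58; 0 0 0 0 55; 0 0 0 0 50; 0 0 0 0 50; 0 0 0 0 50; 0 0 0 0 50; 0 0 0 0 50", squeeze=20)

```text
clock: 18.05
eef_pos: [502.0, -30.2, 43.1]
eef_rot: [3.141, -0.0, 1.347]
wrist_force: [3.3, 1.5, -0.6]
finger_gap: 59.6
```

```bash
python3 - <<'E'
from h import *
go(501.6,-29.6,42)
p,d=optics.camera("scene"); crop(p,150,280,200,340,5,"pics/s6.png")
E
```

```text
t 18.05 pos [502.  -30.2  43.1] rot [ 3.1413e+00 -1.0000e-04  1.3468e+00] F [ 3.3   1.45 -0.58] gap 59.6
delta tool [ 0.5 -0.5  1.1] twist -0.001
```

View pics/s6.png

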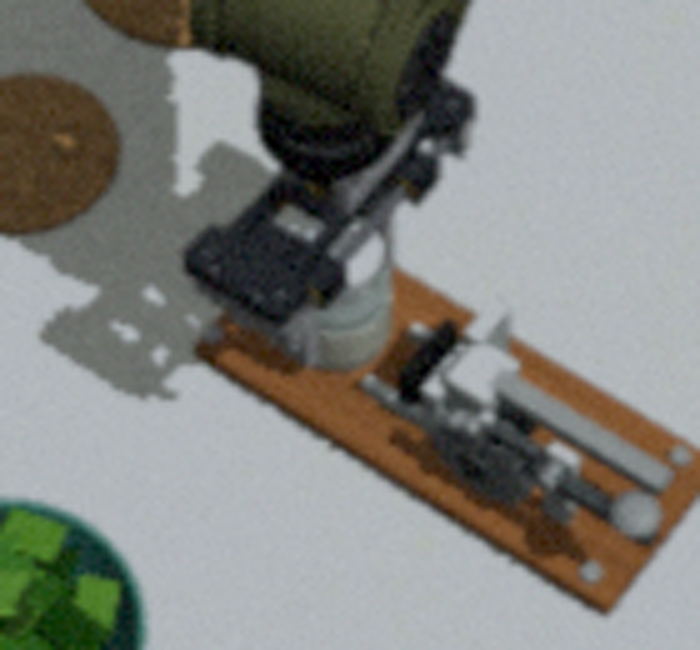

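Gripped at 59.6 mm opening. I firm up the grip and lift, easing off the fixed jaw.

Request:
jog_arm(deltas="0 0 0 0 50; 0 0 0 0 50; 0.5 0 -1 0 50; 1.5 0 -3 0 50; 3 0 -7 0 50; 4 0 -15 0 50; 4 0 -30 0 50; 4 0 -48 0 50; 4 0 -66 0 50; 4 0 -85 0 50", squeeze=30)

```text
clock: 19.35
eef_pos: [502.8, -26.3, 129.6]
eef_rot: [3.141, -0.0, 1.347]
wrist_force: [-0.4, 0.2, -2.6]
finger_gap: 59.5
```

```bash
python3 - <<'E'
from h import *
go(452.3,-263.3,128)
p,d=optics.camera("scene"); crop(p,130,260,180,320,5,"pics/s7.png")
E
```

```text
t 19.35 pos [502.8 -26.3 129.6] rot [ 3.1409 -0.      1.3468] F [-0.39  0.19 -2.63] gap 59.5
delta tool [-242.3    3.4    1.6] twist -0.001
```

View pics/s7.png

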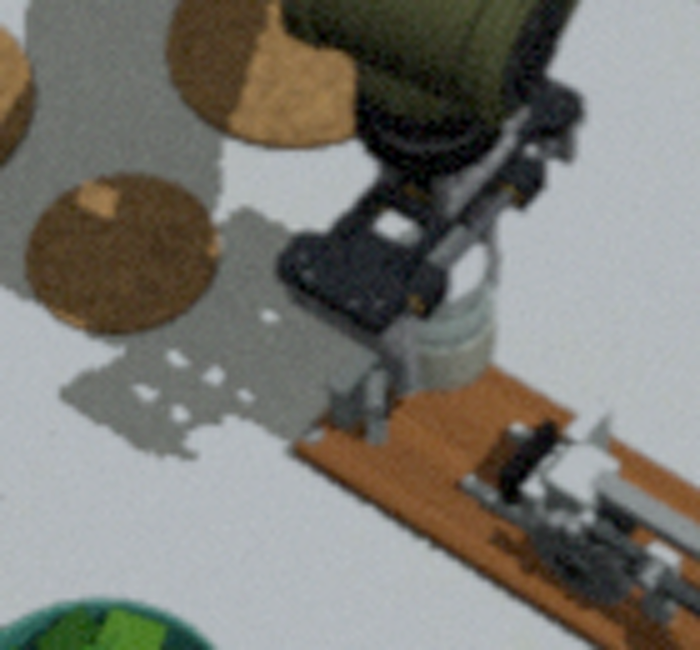

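The jar is held clear of the clamp and upright. I carry it to the mat.

Request:
jog_arm(deltas="-15 0 0 0 50; -45 1 0 0 50; -85 1 0 0 50; -125 2 0 0 50; -165 2 0 0 50; -200 3 0 0 50; -227 3 0 0 50; -240 3 0 0 50; -242 3 0 0 50; -242 3 0 0 50")

```text
clock: 20.65
eef_pos: [452.0, -262.4, 127.9]
eef_rot: [-3.141, -0.0, 1.347]
wrist_force: [-0.9, -0.0, -2.3]
finger_gap: 59.6
```

```bash
python3 - <<'E'
from h import *
go(452.3,-263.3,36)
p,d=optics.camera("scene"); crop(p,110,240,130,270,5,"pics/s8.png")
E
```

```text
t 20.65 pos [ 452.  -262.4  127.9] rot [-3.1412e+00 -3.0000e-04  1.3472e+00] F [-0.89 -0.03 -2.25] gap 59.6
delta tool [-0.9  0.6 91.9] twist -0.0
```

View pics/s8.png

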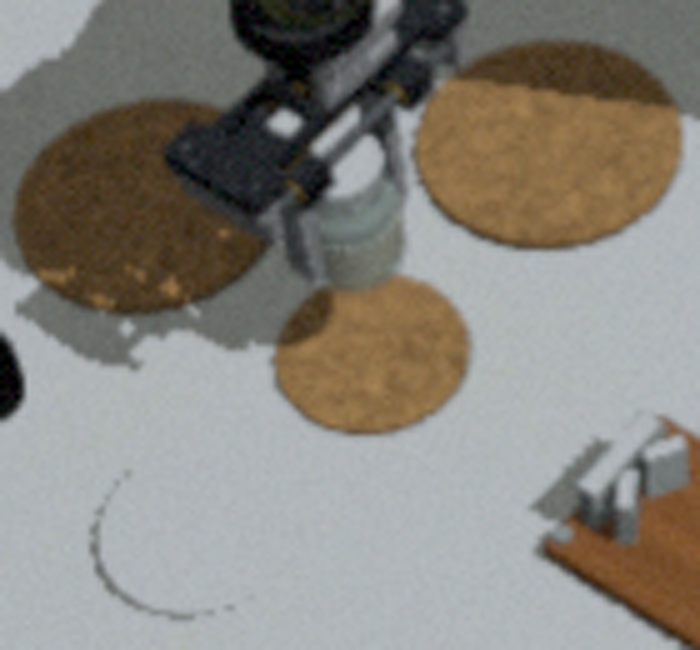

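Request:
jog_arm(deltas="-1 0 10 0 50; -1 0 25 0 50; -1 0 42 0 50; -1 0 58 0 50; -1 0 70 0 50; -1 0 78 0 50; -1 0 84 0 50; -1 0 88 0 50; -1 0 88 0 50; -1 0 88 0 50")

```text
clock: 21.95
eef_pos: [451.9, -264.0, 40.4]
eef_rot: [3.141, 0.0, 1.347]
wrist_force: [-0.4, -0.6, -2.7]
finger_gap: 59.5
```

Request:
jog_arm(deltas="0 0 0.5 0 50; 0 0 1 0 50; 0 0 1.5 0 50; 0 0 2 0 50; 0 0 2.5 0 50; 0 0 3 0 50; 0 0 3.5 0 50; 0 0 4 0 50; 0 0 4 0 50; 0 0 4 0 50")

```text
clock: 23.2
eef_pos: [451.7, -263.9, 36.0]
eef_rot: [-3.142, -0.0, 1.347]
wrist_force: [-1.1, 0.3, -2.3]
finger_gap: 59.7
```

Request:
jog_arm(deltas="0 0 0.2 0 50; 0 0 0.4 0 50; 0 0 0.6 0 50; 0 0 0.8 0 50; 0 0 1 0 50; 0 0 1.2 0 50; 0 0 1.2 0 50; 0 0 1.2 0 50; 0 0 1.2 0 50; 0 0 1.2 0 50")

```text
clock: 24.45
eef_pos: [451.7, -263.9, 35.1]
eef_rot: [3.142, 0.0, 1.347]
wrist_force: [-2.4, 2.2, 5.2]
finger_gap: 59.6
```

Touchdown: the vertical force went from -2.3 to +5.2 N at the expected height of 35.1. I release.

Request:
jog_arm(deltas="0 0 -0.5 0 50; 0 0 -0.5 0 58; 0 0 -0.5 0 62; 0 0 -0.5 0 66; 0 0 -0.5 0 72; 0 0 -0.5 0 80; 0 0 -0.5 0 94; 0 0 -0.5 0 94; 0 0 -0.5 0 94; 0 0 -0.5 0 94", squeeze=5)

```text
clock: 25.7
eef_pos: [451.7, -263.9, 35.3]
eef_rot: [3.142, -0.0, 1.347]
wrist_force: [0.8, 0.4, 0.2]
finger_gap: 94.5
```

Request:
jog_arm(deltas="0 0 -5 0 94; 0 0 -20 0 94; 0 0 -40 0 94; 0 0 -65 0 94; 0 0 -90 0 94; 0 0 -115 0 94; 0 0 -140 0 94; 0 0 -160 0 94; 0 0 -160 0 94; 0 0 -160 0 94")

```text
clock: 26.95
eef_pos: [451.5, -263.7, 194.9]
eef_rot: [-3.141, -0.0, 1.347]
wrist_force: [-0.3, 0.1, -0.6]
finger_gap: 93.9
```

Request:
jog_arm(deltas="-20 -5 0 0 94; -50 -25 0 0 94; -85 -45 0 0 94; -120 -65 0 0 94; -150 -80 0 0 94; -170 -90 0 0 94; -170 -90 0 0 94; -170 -90 0 0 94; -170 -90 0 0 94; -170 -90 0 0 94")

```text
clock: 28.2
eef_pos: [326.6, -409.2, 195.3]
eef_rot: [-3.142, -0.0, 1.348]
wrist_force: [0.0, -0.6, 0.4]
finger_gap: 93.8
```

```bash
python3 - <<'E'
from h import *
go(452.3,-263.3,36)
p,d=optics.camera("scene"); cv2.imwrite("pics/s9.png",p[:,:,::-1]); np.savez("s9.npz",p=p,d=d)
p,d=optics.camera("top"); cv2.imwrite("pics/t9.png",p[:,:,::-1]); np.savez("t9.npz",p=p,d=d)
for n,f in(("scene",np.load("s9.npz")),("top",np.load("t9.npz"))):
    cl=cloud(n,f["p"],f["d"])
    m=(abs(cl[...,0]-452)<50)&(abs(cl[...,1]+263)<50)&(cl[...,2]>80)&(cl[...,2]<110)
    k,l,st,ce=cv2.connectedComponentsWithStats(m.astype(np.uint8))
    i=1+st[1:,4].argmax(); print(n,st[i],ce[i],onplane(n,[ce[i]],91),np.median(cl[l==i],0))
    np.save(n+"cap.npy",ce[i])
print(tri(np.load("scenecap.npy"),np.load("topcap.npy")))
E
```

```text
t 28.2 pos [ 326.6 -409.2  195.3] rot [-3.1416e+00 -1.0000e-04  1.3476e+00] F [ 0.03 -0.58  0.45] gap 93.8
delta tool [170.1  90.3 159.3] twist 0.0
scene [192 155  19  18 252] [201.18650794 163.41269841] [[ 452.3201141  -261.79374956   91.        ]] [ 453.86968947 -260.54999465   93.27046562]
top [379 227  21  20 340] [389.09705882 236.53235294] [[ 450.90890422 -261.09775652   91.        ]] [ 451.43924241 -261.49309912   90.73553147]
[[ 451.25413755 -262.05431479   89.38334319    0.9842961 ]]
```

View pics/s9.png

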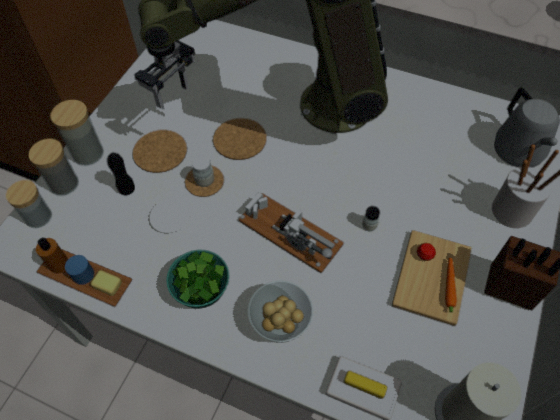

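View pics/t9.png

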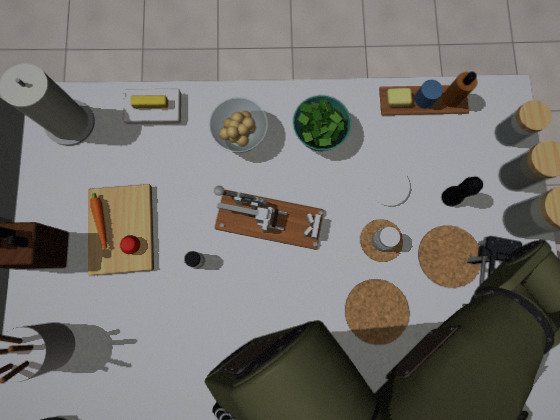

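The jar stands upright on the smallest mat. Its cap centre is at (451.3,-262.1) and z ≈ 89–91, against the mat centre (452.3,-263.3). It is at scene (201,170) and top (389,237). The other things sit at the same pixels as before, the jaw is open, and the robot is clear.

```bash
python3 -c "
from h import *
print(workorder.sign_off())"
```

```text
the job is handed in; nothing more can be done
None
```

The jar now stands upright on the smallest cork mat. I handed the job in at about 28 s of the 61 s allowed.

- **Pawl:** I found the pad top by touch at about 90 mm and pressed it to its stop. The push was about 13.5 N straight down. The highest total reading, sideways force included, was about 15 N, below the 18 N limit.
- **Jaw:** I held the pawl until the jaw had stopped moving. The pictures put its travel at about 30 mm, against 31.6 mm for full travel. The jar did not move meanwhile.
- **Jar:** I gripped it across clamp y, eased it off the fixed jaw and lifted it out. I set it down with a light touch of about 5 N.

**Last checks:**
- The jar's cap centre is within about 2 mm of the mat centre, and its top height of 89–91 mm matches the 91 mm expected.
- The other kitchen things look unmoved by eye in both views.
- The jaw is still open, and the gripper is clear with no force on it.
- **Disagreement:** the two cameras' own position estimates differed by 1–3 mm, about what the stated calibration accuracy would give. No check failed.

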